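Level the tilting hook bin and torque its pinch bolt

TASK

The tilting bin of slate hooks has been left tipped away. First press its front lip down, gently, until the bin is level and fully home on its stop; then swing the click wrench that sits on the pivot's pinch bolt clockwise (seen from above) until its handle gives with a click, and stop there: do not pull the handle on to the end of its give. Let go so that the handle springs straight, leave the bolt tight and the bin level, and do not disturb the other things on the bench.

Things in the scene. Friction and masses are not known exactly. Their poses are not given: they have to be found in the camera images.
- frame: Fixed stand of the tilting bin, base plate 200 x 340 x 10 mm. Origin on the bench below the middle of the bin's tilt axis (85 mm above the bench); x points away from the bin's front lip, y along the tilt axis towards the pinch bolt, z up. The split bearing block (50 x 44 mm, top 108 mm above the bench) is centred at y = +140 mm, the pinch bolt upright in its top.
- bin (a joint): Tilt of the bin (rad): 0 level on its rigid stop, growing as the front lip rises and the bin tips to +x of the stand (end 0.46). Open steel bin, 180 (x) x 200 (y) x 90 mm, rim 57 mm above the tilt axis when level; the hooks in it are part of it. Balanced, stiff pivot: it stays where left; pressing the lip down takes 3 to 5 N.
- bin_lip (a point): Middle of the top face of the bin's flat front lip (30 x 130 x 5 mm, long way along the tilt axis), moving with the bin. With the bin level it is 105 mm in front of (-x of the stand) and 57 mm above the tilt axis. Its axes are the bin's; z is normal to the lip.
- bolt (a point): The pinch bolt's vertical axis, at mid-height of the wrench (125 mm above the bench). The wrench turns about it. Its wrench head is a disc of radius 21 mm, height 18 mm. Only the position matters.
- grip (a point): Point on the centre line of the level wrench handle, 190 mm from the bolt axis, 125 mm above the bench; x points along the handle to the bolt, z up. Round rubber grip 28 mm thick, 95 to 230 mm from the bolt axis, then a cap to 242 mm. Pushed square here clockwise, the bolt turns at 2 to 4 N for an unknown 0.35 to 0.8 rad, then seats; the push rises fast to about 11 N and the handle gives.
- handle (a joint): Click wrench's breakaway hinge (rad), 40 mm from the bolt axis: 0 handle straight, growing as it folds clockwise past the click. Stays at 0 below the set torque (1.6 N m about this hinge, 10.7 N at the grip point); then it gives, the resistance falling by half at 0.1 rad, with a hard stop at 0.15 rad. Springs back to 0 when let go.
- slate: Bystander: loose slate tile, 150 x 250 x 7 mm, lying flat. Origin under its centre.
- zinc: Bystander: zinc flashing offcut, 90 x 150 mm with one long edge folded up 33 mm. Origin under its centre.
- mallet: Bystander: rubber-faced mallet lying on the bench, head 50 x 109 x 50 mm, wooden handle 24 mm thick reaching 260 mm along -x of the head. Origin under the head.
- puck: Bystander: magnet puck, 60 mm across, 30 mm high with its knob. Origin under its centre.
- hook_a: Bystander: loose rusty slate hook of 5 mm wire, 105 mm long, lying flat. Origin on its shank.
- hook_b: Bystander: another such loose slate hook.
- spanner: Bystander: plain flat spanner without hinge, lying on the bench at the left. Origin under its middle.
- tin: Bystander: open steel tin, 74 mm across, 85 mm high. Origin under its centre.

How it is judged:
By the outcome, as a careful person would: the job done as asked, in the order asked, and still so for the second after the job is handed in, with the robot touching nothing.
It also fails if it takes over 61 s, if anything falls off the work surface, if the arm or the gripper's body presses on something with over 40 N, if the wrist force passes 120 N, or if a joint passes its speed limit or range.

ROBOT

A 6-joint arm with a two-finger parallel gripper is mounted at the origin on the work surface. World frame = base frame: x ahead of the robot, y to its left, z up, the work surface at z = 0. Lengths are in mm, angles in rad, forces in N, time in s.
With the tool pointing down it reaches from about 275 to 1000 mm from the base axis. Payload 8.4 kg.
Tool frame: the origin (TCP) lies at the very end of the fingers, on their centre line; the grasp point (between the pads) lies 19 mm behind it; z points along the fingers, y is the direction in which the jaws open and shut (so a half turn about z gives the same grasp; the last joint's range is limited). The gripper opens to 85 mm and grips with 20 to 120 N. Pads are 22 mm wide; open, the fingers measure 114 mm over their backs; the gripper's body (76 mm by 85 mm) begins 54 mm behind the grasp point. The pads swing forward as they close: fully open they stand 13 mm farther back than shut.
Start: joints at [1.126, 0.353, 1.633, -0, 1.155, -0.002], TCP at [267.793, 564.725, 231.281] pointing down, gripper open.
Joint ranges: [-2.63, 2.63], [-0.92, 2.1], [0.06, 2.66], [-1.3, 4.44], [0, 2.69], [-3.02, 3.02]. Speed limits (rad/s): [2.22, 2.22, 2.79, 3.14, 3.14, 3.14].

INTERFACE

Orientations are given as [roll, pitch, yaw] about the fixed x, y, z axes, in that order (R = Rz(yaw) Ry(pitch) Rx(roll)).
In Python, from rig import readout, grab_frame, calibration, r gives the robot as it stands. The module is installed in compiled form; this text tells all that it offers.
- The arm moves only by the tool play_rows, never from a script. Its argument "rows" is a list of rows, each a list of 3 entries, a list of its own where there are three numbers: the closure in counts, from 0 (fully open) to 255 (shut), then the shift along the tool's x, y, z in cm, then the turn, a rotation vector about the tool's x, y, z in rad. In form: [[gripper, [dx, dy, dz], [rx, ry, rz]], ...]. A call has 1 to 12 rows; each row is the pose to reach, as a shift and turn from the pose commanded when the call began, along the tool's axes at that moment; what a row does not reach only later rows make up. A row lasts 1/12 s, in which the tool goes at most 41.7 mm and 7.16 degrees, less where a joint would pass 70% of its speed; a pose out of reach is approached as far as the arm can. A call with a gripper value outside its range is refused whole. The fingers move at their own pace and stop on an object; "squeeze" is the grip in N (left out, the last holds). Time passes only in rows, so rows that repeat a pose let the fingers close. It gives the time, the measured TCP pose, the force and the opening at its end, in the units of the state.
- readout.sense(): the state, without advancing time (a new reading comes with each control period).
- grab_frame(name): name is "scene" or "top" or "wrist"; returns (picture, depth): 480x640x3 uint8, red, green, blue; 480x640 float32, mm along the optical axis (not along the pixel's ray), 0 where there is no reading.
- calibration(name): a dict with "vfov" (degrees; the focal length in pixels is half the picture's height over the tangent of half this angle, whatever the lens; pixels are square), "cx", "cy" (the principal point, pixels), "cam_to_world" (4x4, takes a point from camera to world coordinates). Camera axes: x right, y down, z forward; pixel columns grow to the right and rows downward; lengths in mm; the calibration is good to about 2 mm. A picture is of the moment at which its call begins: read the wrist's pose just before it. calibration takes no time and is no camera call; for the wrist camera it gives the pose at the moment of the call.
- r.sign_off(): hands the job in, once; it reports no verdict.
The state is a dict: "clock": time; "qpos": joint angles; "qvel": joint speeds; "joint_efforts": joint torques, N m; "eef_pos": TCP position; "tcp_rot": TCP orientation; "contact_force": force on the tool from outside, world axes, zero at the start; "wrist_torque": the same for the moment, N m; "opening": opening from 0.0 (shut) to 1.0 (fully open).
Only numpy, scipy, OpenCV 4.12 (cv2) and the standard library are available. Lean on these libraries where they do the work, as an engineer would, in place of code of your own. Each camera call takes 0.05 s, during which the arm holds its last target.

## Working session

There is one attempt and no reset: what is moved stays moved. The work goes in short steps, Python scripts to look and compute and a tool call to move; the robot and the scene stay as the last step left them, time stands still between calls to the robot, and variables do not carry over. Pictures are saved under pics/ and viewed, and the job is handed in when it is done.

Besides the shell and the picture viewer there is one more tool, called after ">>>" as name(argument=value, ...) on one line, values as JSON. play_rows: Moves the arm, as the interface text tells. Its arguments: {"type":"object","properties":{"rows":{"type":"array"},"squeeze":{"type":"number"}},"required":["rows"]}

```bash
mkdir -p pics; python3 - <<'E'
from rig import readout, grab_frame, calibration, r
import cv2,numpy as np
print(readout.sense())
for n in ["scene","top"]:
    p,d=grab_frame(n); cv2.imwrite(f"pics/{n}0.png",p[:,:,::-1]); np.savez(f"{n}0.npz",p=p,d=d,**{k:np.array(v) for k,v in calibration(n).items()})
    print(n,calibration(n), (d>0).mean())
E
```

```text
{'clock': 0.0, 'qpos': array([ 1.12563274e+00,  3.53651952e-01,  1.63412181e+00, -1.25921090e-05,
        1.15517586e+00, -2.40243514e-03]), 'qvel': array([-0.00270911,  0.00034575, -0.00048955, -0.00022012, -0.00026438,
        0.00037826]), 'joint_efforts': array([-8.29967485e-04, -6.05239534e+01, -3.42077494e+01,  5.06554431e-05,
        9.00994783e-03,  1.74065157e-06]), 'eef_pos': array([267.57901054, 564.31433361, 230.56456812]), 'tcp_rot': array([-3.14023567e+00,  8.25313419e-06,  2.69883659e+00]), 'contact_force': array([0.74374467, 0.10133326, 0.56737419]), 'wrist_torque': array([ 0.03324258, -0.00219676,  0.02623006]), 'opening': 0.9997199309014331}
scene {'vfov': 51.37401633105435, 'cx': 322.5043235295095, 'cy': 241.01180141279852, 'cam_to_world': array([[-3.60504332e-01,  4.96022312e-01, -7.89935752e-01,
         1.38453236e+03],
       [ 9.32753912e-01,  1.94070002e-01, -3.03820627e-01,
         3.43089911e+02],
       [ 2.60102279e-03, -8.46344315e-01, -5.32629829e-01,
         7.27388599e+02],
       [ 0.00000000e+00,  0.00000000e+00,  0.00000000e+00,
         1.00000000e+00]])} 0.9960188802083333
top {'vfov': 50.882530930506675, 'cx': 310.7371770971548, 'cy': 243.45322771087072, 'cam_to_world': array([[-8.18570201e-03, -9.86782965e-01,  1.61840580e-01,
         3.11456992e+02],
       [-9.99931332e-01,  6.72020200e-03, -9.60055290e-03,
         1.08637725e+01],
       [ 8.38606067e-03, -1.61908054e-01, -9.86770214e-01,
         1.24590746e+03],
       [ 0.00000000e+00,  0.00000000e+00,  0.00000000e+00,
         1.00000000e+00]])} 0.995859375
```

View pics/scene0.png

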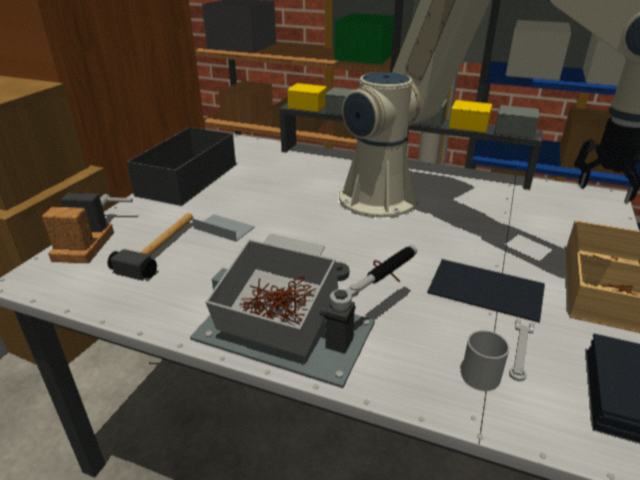

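View pics/top0.png

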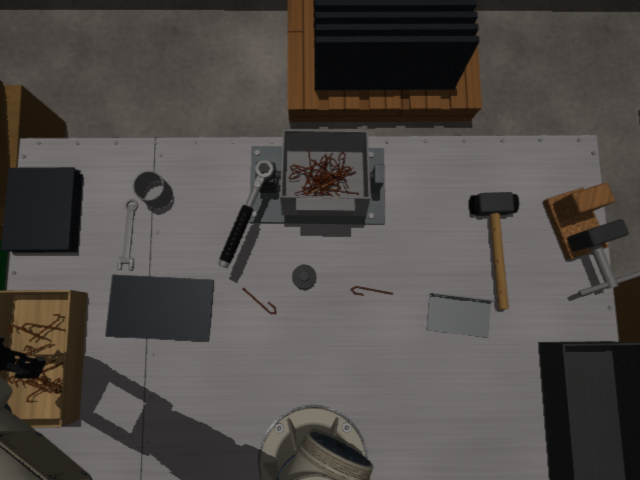

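The top view shows the bolt head at about (264,169), the handle end at (224,265), and the lip around (325,203), with the puck at (304,277). Next I'll measure these.

```bash
cat > h.py <<'E'
import numpy as np,cv2
def load(n):
    return np.load(n+".npz")
def cloud(z):
    p,d=z['p'],z['d']; f=240/np.tan(np.radians(float(z['vfov']))/2)
    v,u=np.mgrid[0:480,0:640]
    c=np.stack([(u-z['cx'])/f*d,(v-z['cy'])/f*d,d],-1)
    T=z['cam_to_world']; return c@T[:3,:3].T+T[:3,3]
E
python3 - <<'E'
from h import *
np.set_printoptions(precision=1,suppress=True)
z=load("top0");P=cloud(z)
for n,(u,v) in dict(bench=(200,360),bolt=(264,169),hmid=(237,235),hend=(226,260),hst=(250,205),lipL=(300,203),lip=(325,203),lipR=(352,203),rimfar=(325,132),plate=(265,218),puck=(304,277),wallL=(284,170),wallR=(368,170)).items(): print(n,P[v,u])
p=z['p']
cv2.imwrite("pics/topz.png",cv2.resize(p[110:300,200:400,::-1],None,fx=4,fy=3.1,interpolation=cv2.INTER_CUBIC)[:600,:800])
# handle points z 100..150 
m=(P[...,2]>105)&(P[...,2]<150)
vv,uu=np.mgrid[0:480,0:640]
s=m&(uu>210)&(uu<262)&(vv>180)&(vv<275)
Q=P[s];print(len(Q),Q.min(0),Q.max(0))
c=Q[:,:2].mean(0);U=np.linalg.svd(Q[:,:2]-c)[2][0];print(c,U)
t=(Q[:,:2]-c)@U;print(t.min(),t.max(),c+U*t.min(),c+U*t.max())
z2=load("scene0");P2=cloud(z2)
for n,(u,v) in dict(bolt=(342,295),hend=(405,254),hmid=(385,267)).items(): print(n,P2[v,u])
for Q,nm,box in ((P,'top',(290,360,190,222)),):
    for v in range(185,226,2): print(v,Q[v,325],z['p'][v,325])
E
```

```text
bench [233.4 267.5   0.4]
bolt [665.7 105.2 138.4]
hmid [513.4 164.3 137.9]
hend [457.4 187.7 137.8]
hst [583.5 136.9 131.3]
lipL [578.5  23.2 167.2]
lip [579.8 -32.  160.7]
lipR [579.  -91.5 162.6]
rimfar [763.8 -36.  112.9]
plate [578.2 112.2  16. ]
puck [429.   16.   28.8]
wallL [686.1  62.8  65.9]
wallR [ 659.1 -130.7  147.7]
1015 [442.6 112.3 118.2] [640.  207.1 144.6]
[532.4 160.9] [-0.9  0.4]
-117.5451467129151 94.8702284942885 [641.3 116.7] [444.5 196.6]
bolt [677.1 110.8 139. ]
hend [492.3 188.9 136.3]
hmid [554.9 161.8 136.5]
185 [641.7 -35.4  87.8] [82 61 40]
187 [639.9 -35.8  76.5] [42 20  9]
189 [632.8 -35.4  84.6] [42 17  7]
191 [634.3 -36.3  61. ] [61 56 54]
193 [625.7 -35.7  74.4] [60 38 29]
195 [622.6 -35.9  67.6] [54 52 51]
197 [593.4 -32.1 160.9] [94 92 90]
199 [588.5 -32.  162.2] [94 91 89]
201 [583.8 -31.9 162.7] [95 92 91]
203 [579.8 -32.  160.7] [94 91 90]
205 [574.  -31.7 165.9] [96 94 91]
207 [ 311.5   10.9 1245.9] [95 93 91]
209 [564.6 -31.5 167.6] [91 88 87]
211 [576.2 -34.2  97.7] [38 36 37]
213 [574.  -34.6  86.5] [37 35 36]
215 [ 311.5   10.9 1245.9] [35 35 34]
217 [581.5 -37.5   8.2] [28 30 30]
219 [576.6 -37.5   6.9] [28 29 30]
221 [570.6 -37.3  11.1] [28 29 30]
223 [566.7 -37.4   5. ] [30 30 31]
225 [562.8 -37.6  -1. ] [50 48 48]
```

View pics/topz.png

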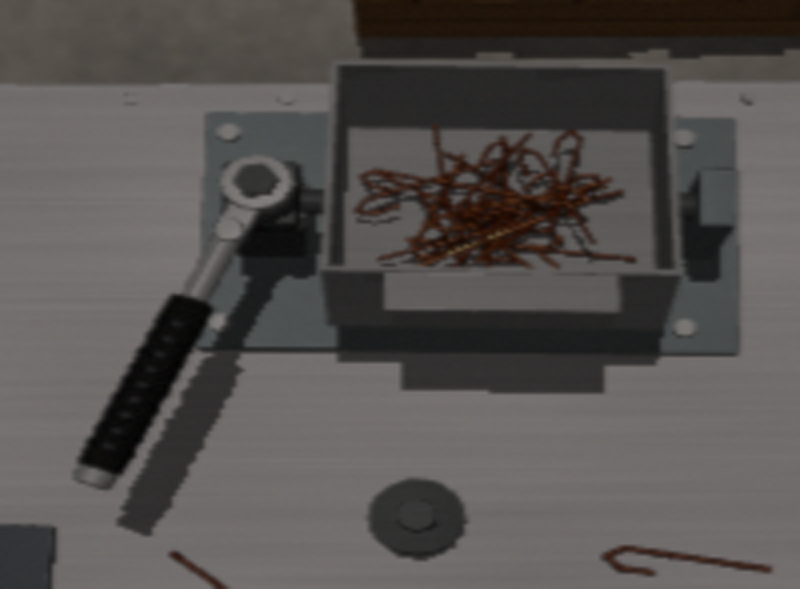

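Lip measures about (580,-32,163), which is a tilt near 0.21 rad, and the handle lies about 0.38 rad off -x. I'll cross-check this against the scene view and the base plate.

```bash
python3 - <<'E'
from h import *
np.set_printoptions(precision=1,suppress=True)
for n in ("top0","scene0"):
    z=load(n);P=cloud(z);X,Y,Z=P[...,0],P[...,1],P[...,2]
    hd=(Z>128)&(Z<146)&(np.hypot(X-668,Y-108)<32)
    Q=P[hd];(c,r)=cv2.minEnclosingCircle(Q[:,:2].astype(np.float32))
    print(n,'head',len(Q),np.median(Q,0),c,r,Q.min(0),Q.max(0))
    g=(Z>122)&(Z<146)&(X>445)&(X<575)&(Y>125)&(Y<225); Q=P[g]
    c=Q[:,:2].mean(0);U=np.linalg.svd(Q[:,:2]-c)[2][0];U*=-np.sign(U[0]);t=(Q[:,:2]-c)@U
    print(' grip',c,U,'end',c+U*t.max(), 'z top',np.percentile(Q[:,2],95),'line at x=668: y',c[1]+(668-c[0])*U[1]/U[0])
    l=(Z>150)&(Z<180)&(X>555)&(X<605)&(Y>-110)&(Y<45);Q=P[l]
    print(' lip/rim',len(Q),Q.min(0),Q.max(0),np.median(Q,0))
    for a in range(560,600,5):
        q=Q[(abs(Q[:,0]-a)<2.5)&(abs(Q[:,1]+32)<50)]
        if len(q):print('   x',a,np.median(q[:,2]),len(q))
    pl=(Z>5)&(Z<16)&(X>560)&(X<800)&(Y>-220)&(Y<150);Q=P[pl].astype(np.float32)
    print(' plate',cv2.minAreaRect(Q[:,:2]),np.percentile(Q,[1,99],axis=0))
E
```

```text
top0 head 294 [665.3 107.8 134.6] (663.6838989257812, 108.62164306640625) 27.240835189819336 [637.1  87.1 128. ] [690.  126.7 144.5]
 grip [510.6 169.7] [-0.9  0.4] end [444.8 197.6] z top 140.9915407898771 line at x=668: y 102.96567689288749
 lip/rim 905 [ 561.  -109.6  150.6] [597.2  43.4 172.6] [579.3 -29.7 164.2]
   x 560 167.93322142327906 19
   x 565 166.92491989467953 114
   x 570 166.35885189013288 93
   x 575 165.29880072817764 87
   x 580 164.22753466670883 93
   x 585 162.58377167820584 92
   x 590 161.93260501136604 92
   x 595 160.77598577981303 69Traceback (most recent call last):
  File "<stdin>", line 17, in <module>
cv2.error: OpenCV(4.12.0) /io/opencv/modules/imgproc/src/convhull.cpp:143: error: (-215:Assertion failed) total >= 0 && (depth == CV_32F || depth == CV_32S) in function 'convexHull'
```

>>> play_rows(rows=[[255,[-3,-2.3,0],[0,0,0]],[255,[-6,-4.6,0],[0,0,0]],[255,[-9,-6.9,0],[0,0,0]],[255,[-12,-9.2,0],[0,0,0]],[255,[-15,-11.5,0],[0,0,0]],[255,[-18,-13.8,0],[0,0,0]],[255,[-21,-16.1,0],[0,0,0]],[255,[-24,-18.4,0],[0,0,0]],[255,[-27,-20.7,0],[0,0,0]],[255,[-30,-23,0],[0,0,0]],[255,[-33,-25.4,0],[0,0,0]],[255,[-36,-27.7,0],[0,0,0]]])

```text
clock: 1.1
eef_pos: [474.6, 158.3, 231.2]
tcp_rot: [-3.141, -0.0, 2.699]
contact_force: [0.3, 0.8, -0.9]
opening: 0.001
```

>>> play_rows(rows=[[255,[-3,-2.3,0],[0,0,0]],[255,[-6,-4.6,0],[0,0,0]],[255,[-9,-6.9,0.5],[0,0,0]],[255,[-12,-9.2,1],[0,0,0]],[255,[-15,-11.5,2],[0,0,0]],[255,[-17,-13.1,3],[0,0,0]],[255,[-17,-13.1,3],[0,0,0]],[255,[-17,-13.1,3],[0,0,0]],[255,[-17,-13.1,3],[0,0,0]]])

```text
clock: 1.85
eef_pos: [571.3, -30.7, 201.0]
tcp_rot: [-3.142, -0.001, 2.698]
contact_force: [-0.3, -0.1, 0.1]
opening: 0.0
```

```bash
python3 - <<'E'
from rig import readout, grab_frame, calibration, r
import cv2,numpy as np
print(readout.sense())
n="scene"
p,d=grab_frame(n); cv2.imwrite(f"pics/{n}1.png",p[:,:,::-1])
E
```

```text
{'clock': 1.85, 'qpos': array([-5.65037325e-02,  3.03416101e-01,  1.77751500e+00,  4.30205049e-04,
        1.06175032e+00, -1.18414811e+00]), 'qvel': array([ 0.02164316, -0.01679714,  0.0027143 , -0.0008183 ,  0.00044937,
       -0.00150565]), 'joint_efforts': array([-1.25821263e+00, -5.38750935e+01, -3.22480273e+01, -8.23302171e-02,
       -4.32452594e-02, -2.82055757e-02]), 'eef_pos': array([571.34363897, -30.68610656, 201.03435257]), 'tcp_rot': array([-3.14152979e+00, -1.15000191e-03,  2.69823081e+00]), 'contact_force': array([-0.31942931, -0.13248797,  0.12759144]), 'wrist_torque': array([-0.02913583,  0.02143533,  0.03741889]), 'opening': 0.0002141411519585518}
```

View pics/scene1.png

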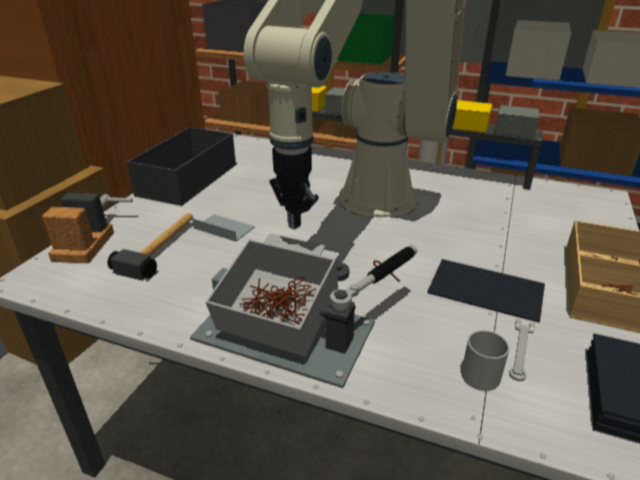

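Fingertips hang at (294,225), directly above the lip. Descending.

>>> play_rows(rows=[[255,[0,0,1],[0,0,0]],[255,[0,0,2],[0,0,0]],[255,[0,0,2.7],[0,0,0]],[255,[0,0,3],[0,0,0]],[255,[0,0,3.2],[0,0,0]],[255,[0,0,3.4],[0,0,0]],[255,[0,0,3.6],[0,0,0]],[255,[0,0,3.8],[0,0,0]],[255,[0,0,3.8],[0,0,0]]])

```text
clock: 2.65
eef_pos: [571.9, -31.0, 163.3]
tcp_rot: [3.142, 0.0, 2.699]
contact_force: [-1.1, 0.4, 1.0]
opening: -0.002
```

>>> play_rows(rows=[[255,[0,0,0.15],[0,0,0]],[255,[0,0,0.3],[0,0,0]],[255,[0,0,0.45],[0,0,0]],[255,[0,0,0.6],[0,0,0]],[255,[0.1,0,0.75],[0,0,0]],[255,[0.1,0,0.9],[0,0,0]]])

```text
clock: 3.15
eef_pos: [570.8, -30.7, 154.1]
tcp_rot: [-3.141, -0.0, 2.699]
contact_force: [-2.5, -0.5, 5.1]
opening: -0.001
```

>>> play_rows(rows=[[255,[0.1,0,0.12],[0,0,0]],[255,[0.1,-0.05,0.24],[0,0,0]],[255,[0.2,-0.05,0.36],[0,0,0]],[255,[0.2,-0.1,0.48],[0,0,0]],[255,[0.3,-0.1,0.6],[0,0,0]],[255,[0.3,-0.1,0.72],[0,0,0]]])

```text
clock: 3.65
eef_pos: [567.6, -30.2, 146.9]
tcp_rot: [-3.141, -0.0, 2.699]
contact_force: [-2.6, -0.8, 4.1]
opening: 0.002
```

>>> play_rows(rows=[[255,[0.05,0,0.06],[0,0,0]],[255,[0.1,0,0.12],[0,0,0]],[255,[0.1,0,0.18],[0,0,0]],[255,[0.1,0,0.24],[0,0,0]],[255,[0.1,0,0.3],[0,0,0]]])

```text
clock: 4.07
eef_pos: [566.7, -29.7, 144.0]
tcp_rot: [-3.142, -0.001, 2.699]
contact_force: [-3.6, -0.6, 4.3]
opening: -0.001
```

>>> play_rows(rows=[[255,[0,0,0.05],[0,0,0]],[255,[0,0,0.05],[0,0,0]]])

```text
clock: 4.23
eef_pos: [566.7, -29.7, 143.4]
tcp_rot: [3.142, -0.0, 2.699]
contact_force: [-1.6, -1.0, 1.7]
opening: -0.001
```

>>> play_rows(rows=[[255,[0,0,0.05],[0,0,0]],[255,[0,0,0.05],[0,0,0]]])

```text
clock: 4.4
eef_pos: [566.9, -29.7, 143.0]
tcp_rot: [3.141, -0.0, 2.699]
contact_force: [-1.1, 0.2, 2.4]
opening: 0.005
```

>>> play_rows(rows=[[255,[0,0,0.06],[0,0,0]],[255,[0,0,0.06],[0,0,0]]])

```text
clock: 4.57
eef_pos: [566.9, -29.7, 142.4]
tcp_rot: [3.142, -0.0, 2.699]
contact_force: [-2.5, -0.2, 3.0]
opening: -0.0
```

>>> play_rows(rows=[[255,[0,0,0.06],[0,0,0]],[255,[0,0,0.06],[0,0,0]]])

```text
clock: 4.73
eef_pos: [566.9, -29.7, 142.1]
tcp_rot: [3.142, -0.0, 2.699]
contact_force: [-3.7, 0.3, 7.1]
opening: -0.001
```

>>> play_rows(rows=[[255,[0,0,0.05],[0,0,0]],[255,[0,0,0.05],[0,0,0]]])

```text
clock: 4.9
eef_pos: [566.9, -29.7, 142.0]
tcp_rot: [3.141, -0.0, 2.699]
contact_force: [-6.6, 1.2, 11.0]
opening: -0.003
```

Force has risen to 11 N while z stalls at 142.0, so the bin is on its stop. Lifting off and checking.

>>> play_rows(rows=[[255,[0,0,-0.15],[0,0,0]],[255,[0,0,-0.5],[0,0,0]],[255,[0,0,-2],[0,0,0]],[255,[0,0,-4],[0,0,0]],[255,[-1.5,3.5,-6],[0,0,0]],[255,[-3,7,-7],[0,0,0]],[255,[-4,10.5,-7],[0,0,0]],[255,[-4,10.5,-7],[0,0,0]]])

```text
clock: 5.57
eef_pos: [653.0, 52.3, 212.7]
tcp_rot: [3.137, 0.005, 2.701]
contact_force: [-0.3, -0.7, -0.6]
opening: 0.001
```

```bash
python3 - <<'E'
from rig import readout, grab_frame, calibration, r
from h import *
s=readout.sense();print(s['eef_pos'],s['contact_force'])
for n in ["top","scene"]:
    p,d=grab_frame(n); cv2.imwrite(f"pics/{n}2.png",p[:,:,::-1]); np.savez(f"{n}2.npz",p=p,d=d,**{k:np.array(v) for k,v in calibration(n).items()})
    P=cloud(load(n+"2"));X,Y,Z=P[...,0],P[...,1],P[...,2]
    print(n)
    for a in list(range(545,586,5)):
        q=Z[(abs(X-a)<2.5)&(Y>-90)&(Y<-20)&(Z>130)&(Z<175)]
        if len(q):print('   x',a,np.median(q),len(q))
E
```

```text
[653.00953645  52.2781101  212.70546185] [-0.34156965 -0.67905824 -0.64282238]
top
   x 545 142.89601271487754 19
   x 550 140.94412448684773 34
   x 555 142.3328395188944 29
   x 560 141.94060903072557 30
   x 565 142.12902770903577 32
   x 570 142.11123449078207 38
   x 575 142.23253707099866 37
   x 580 140.09058976390156 9
scene
   x 545 137.89058022301924 1
   x 550 139.40674888277852 27
   x 555 139.5865533762635 37
   x 560 139.53194228335792 44
   x 565 139.1442185314242 44
   x 570 139.89281013007587 34
   x 575 139.7063648849815 38
   x 580 137.37057542210027 92
   x 585 136.5877272636024 58
```

View pics/top2.png

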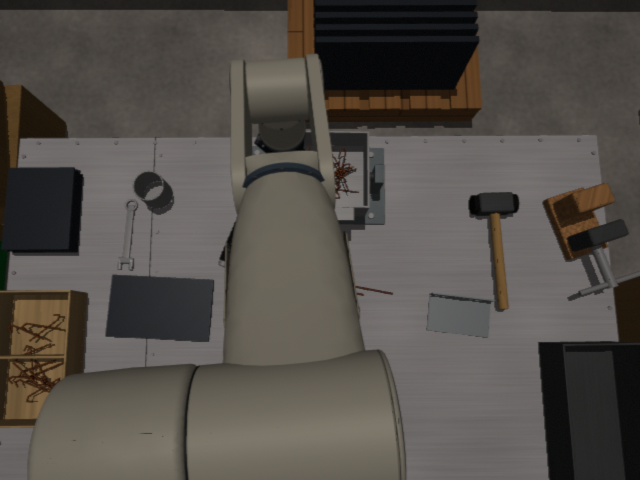

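The top-view depth gives the lip flat at z about 142, so the bin is level. Now to the inner side of the handle.

>>> play_rows(rows=[[255,[3,0,0],[0,0,0]],[255,[7,0.1,0],[0,0,-0.02]],[255,[11,0.2,0],[0,0,-0.05]],[255,[15,0.3,0],[0,0,-0.05]],[255,[18.5,0.4,0],[0,0,-0.05]],[255,[19.8,0.4,0.5],[0,0,-0.05]],[255,[19.8,0.4,3],[0,0,-0.05]],[255,[19.8,0.4,6],[0,0,-0.05]],[255,[19.8,0.4,8],[0,0,-0.05]],[255,[19.8,0.4,8],[0,0,-0.05]],[255,[19.8,0.4,8],[0,0,-0.05]]])

```text
clock: 6.58
eef_pos: [470.1, 135.6, 130.8]
tcp_rot: [-3.14, -0.002, 2.748]
contact_force: [0.6, 0.6, 0.2]
opening: -0.001
```

```bash
python3 - <<'E'
from rig import readout, grab_frame, calibration, r
from h import *
s=readout.sense();print(s['eef_pos'],s['tcp_rot'],s['contact_force'])
n="scene"
p,d=grab_frame(n); cv2.imwrite(f"pics/{n}3.png",cv2.resize(p[180:400,220:500,::-1],None,fx=2.7,fy=2.7))
E
```

```text
[470.13116604 135.58659427 130.75848903] [-3.13988543e+00 -1.82491424e-03  2.74822350e+00] [0.58359792 0.58551467 0.19637906]
```

View pics/scene3.png

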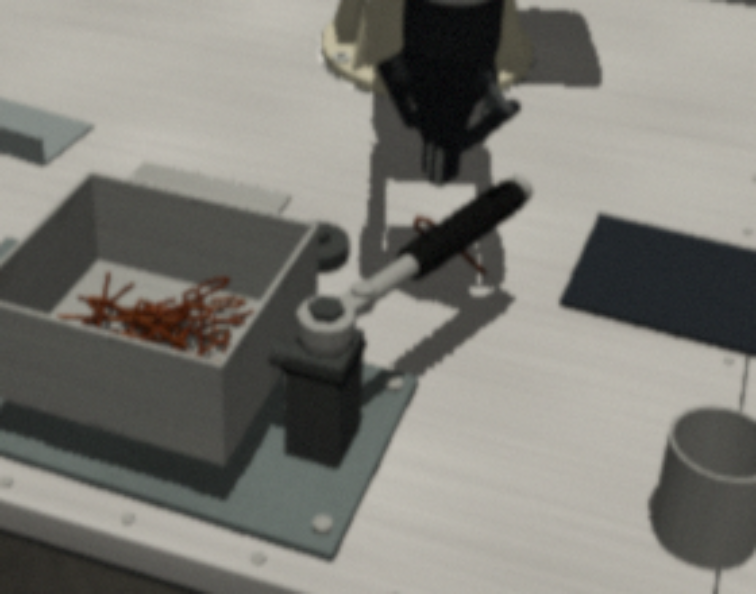

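>>> play_rows(rows=[[255,[-0.2,0,1],[0,0,0]],[255,[-0.4,0,1.8],[0,0,0]],[255,[-0.4,0.3,2],[0,0,0]],[255,[-0.4,0.8,2],[0,0,0]],[255,[-0.4,1.2,2],[0,0,0]],[255,[-0.4,1.4,2],[0,0,0]],[255,[-0.4,1.4,2],[0,0,0]]])

```text
clock: 7.22
eef_pos: [480.4, 148.5, 111.7]
tcp_rot: [3.141, 0.001, 2.749]
contact_force: [-0.8, 0.2, 0.0]
opening: 0.002
```

>>> play_rows(rows=[[255,[0,0.2,0],[0,0,0]],[255,[0,0.4,0],[0,0,0]],[255,[0,0.6,0],[0,0,0]],[255,[0,0.8,0],[0,0,0]],[255,[0,0.8,0],[0,0,0]]])

```text
clock: 7.63
eef_pos: [482.9, 155.2, 111.3]
tcp_rot: [-3.141, -0.0, 2.749]
contact_force: [-0.9, -0.6, 0.2]
opening: 0.001
```

>>> play_rows(rows=[[255,[0,0.15,0],[0,0,0]],[255,[0,0.3,0],[0,0,0]],[255,[0,0.45,0],[0,0,0]],[255,[0,0.6,0],[0,0,0]]])

```text
clock: 7.97
eef_pos: [484.9, 160.6, 111.2]
tcp_rot: [-3.141, -0.001, 2.749]
contact_force: [-3.0, -3.4, 1.2]
opening: -0.001
```

Contact is made. Turning along the arc now.

>>> play_rows(rows=[[255,[0.02,0.32,0],[0,0,0.017]],[255,[0.05,0.64,0],[0,0,0.033]],[255,[0.07,0.95,0],[0,0,0.05]],[255,[0.08,1.27,0],[0,0,0.067]],[255,[0.09,1.59,0],[0,0,0.083]],[255,[0.1,1.91,0],[0,0,0.1]]])

```text
clock: 8.47
eef_pos: [491.4, 179.2, 111.2]
tcp_rot: [-3.141, -0.001, 2.647]
contact_force: [-4.2, -1.1, 0.8]
opening: 0.0
```

>>> play_rows(rows=[[255,[0.02,0.32,0],[0,0,0.017]],[255,[0.05,0.64,0],[0,0,0.033]],[255,[0.07,0.95,0],[0,0,0.05]],[255,[0.08,1.27,0],[0,0,0.067]],[255,[0.09,1.59,0],[0,0,0.083]],[255,[0.1,1.91,0],[0,0,0.1]]])

```text
clock: 8.97
eef_pos: [499.9, 196.4, 111.3]
tcp_rot: [-3.141, -0.0, 2.547]
contact_force: [-4.7, -1.0, -0.2]
opening: -0.002
```

```bash
python3 - <<'E'
from rig import readout, grab_frame, calibration, r
from h import *
n="scene"
p,d=grab_frame(n); cv2.imwrite(f"pics/{n}4.png",cv2.resize(p[180:400,220:500,::-1],None,fx=2.7,fy=2.7))
s=readout.sense();print(s['eef_pos'],s['tcp_rot'],s['contact_force'],s['wrist_torque'])
E
```

```text
[500.3490925  196.85282962 111.43762528] [3.14095094e+00 1.84466138e-04 2.54593480e+00] [-2.76491585 -1.60362861  0.45740796] [-0.22781823  0.64507244  0.01445918]
```

View pics/scene4.png

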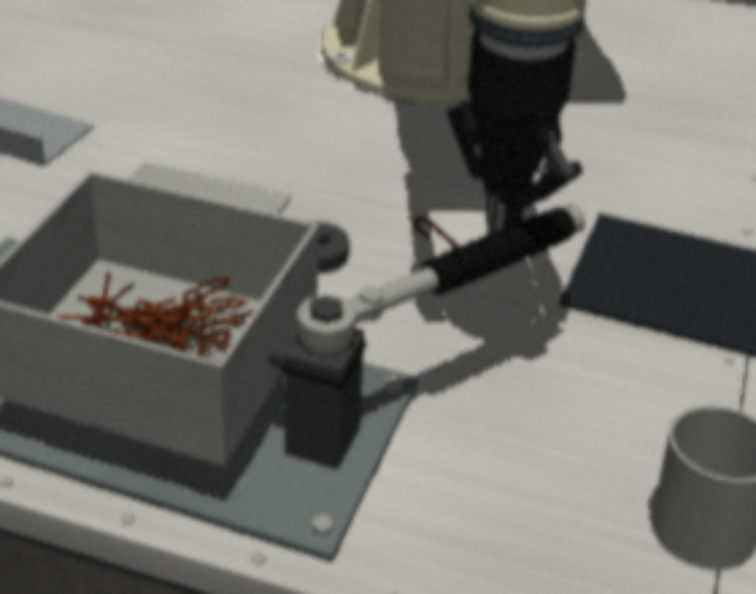

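The handle is following, with the finger behind the grip at (505,225). Continuing with smaller steps.

>>> play_rows(rows=[[255,[0.02,0.32,0],[0,0,0.017]],[255,[0.05,0.64,0],[0,0,0.033]],[255,[0.07,0.95,0],[0,0,0.05]],[255,[0.08,1.27,0],[0,0,0.067]],[255,[0.09,1.59,0],[0,0,0.083]],[255,[0.1,1.91,0],[0,0,0.1]]])

```text
clock: 9.52
eef_pos: [509.8, 212.8, 111.4]
tcp_rot: [3.142, -0.0, 2.447]
contact_force: [-5.8, -1.2, 0.7]
opening: -0.0
```

>>> play_rows(rows=[[255,[0.02,0.2,0],[0,0,0.01]],[255,[0.04,0.4,0],[0,0,0.02]]])

```text
clock: 9.68
eef_pos: [512.1, 216.1, 111.4]
tcp_rot: [3.141, 0.0, 2.428]
contact_force: [-3.6, -1.7, -0.3]
opening: 0.003
```

>>> play_rows(rows=[[255,[0.02,0.2,0],[0,0,0.01]],[255,[0.04,0.4,0],[0,0,0.02]]])

```text
clock: 9.85
eef_pos: [514.3, 219.3, 111.4]
tcp_rot: [-3.142, -0.0, 2.408]
contact_force: [-4.3, -0.5, 0.9]
opening: -0.001
```

>>> play_rows(rows=[[255,[0.02,0.2,0],[0,0,0.01]],[255,[0.04,0.4,0],[0,0,0.02]]])

```text
clock: 10.02
eef_pos: [516.7, 222.5, 111.4]
tcp_rot: [-3.142, -0.0, 2.388]
contact_force: [-3.5, -0.1, -0.5]
opening: 0.001
```

>>> play_rows(rows=[[255,[0.02,0.2,0],[0,0,0.01]],[255,[0.04,0.4,0],[0,0,0.02]]])

```text
clock: 10.18
eef_pos: [519.2, 225.7, 111.4]
tcp_rot: [3.142, 0.0, 2.368]
contact_force: [-5.2, -1.3, 0.2]
opening: -0.0
```

>>> play_rows(rows=[[255,[0.02,0.2,0],[0,0,0.01]],[255,[0.04,0.4,0],[0,0,0.02]]])

```text
clock: 10.35
eef_pos: [521.7, 228.8, 111.4]
tcp_rot: [3.142, 0.0, 2.348]
contact_force: [-4.6, -1.3, 0.6]
opening: -0.002
```

>>> play_rows(rows=[[255,[0.02,0.2,0],[0,0,0.01]],[255,[0.04,0.4,0],[0,0,0.02]]])

```text
clock: 10.52
eef_pos: [524.3, 231.9, 111.4]
tcp_rot: [3.141, 0.0, 2.328]
contact_force: [-4.1, -1.2, 0.9]
opening: 0.001
```

>>> play_rows(rows=[[255,[0.02,0.2,0],[0,0,0.01]],[255,[0.04,0.4,0],[0,0,0.02]]])

```text
clock: 10.68
eef_pos: [526.9, 235.0, 111.4]
tcp_rot: [3.142, 0.0, 2.308]
contact_force: [-3.3, -1.5, 0.1]
opening: -0.002
```

>>> play_rows(rows=[[255,[0.02,0.2,0],[0,0,0.01]],[255,[0.04,0.4,0],[0,0,0.02]]])

```text
clock: 10.85
eef_pos: [529.7, 238.0, 111.4]
tcp_rot: [3.141, 0.0, 2.288]
contact_force: [-3.7, -1.6, 0.7]
opening: 0.001
```

>>> play_rows(rows=[[255,[0.02,0.2,0],[0,0,0.01]],[255,[0.04,0.4,0],[0,0,0.02]]])

```text
clock: 11.02
eef_pos: [532.4, 240.8, 111.4]
tcp_rot: [3.141, 0.0, 2.268]
contact_force: [-3.8, -1.0, 0.7]
opening: 0.0
```

>>> play_rows(rows=[[255,[0.02,0.2,0],[0,0,0.01]],[255,[0.04,0.4,0],[0,0,0.02]]])

```text
clock: 11.18
eef_pos: [535.2, 243.7, 111.4]
tcp_rot: [3.141, 0.0, 2.248]
contact_force: [-4.2, -2.4, 0.5]
opening: -0.002
```

>>> play_rows(rows=[[255,[0.02,0.2,0],[0,0,0.01]],[255,[0.04,0.4,0],[0,0,0.02]]])

```text
clock: 11.35
eef_pos: [538.1, 246.5, 111.4]
tcp_rot: [3.141, 0.0, 2.228]
contact_force: [-2.8, -1.3, 0.6]
opening: 0.002
```

>>> play_rows(rows=[[255,[0.02,0.2,0],[0,0,0.01]],[255,[0.04,0.4,0],[0,0,0.02]]])

```text
clock: 11.52
eef_pos: [541.0, 249.3, 111.4]
tcp_rot: [3.142, 0.0, 2.208]
contact_force: [-2.5, -3.3, 0.7]
opening: -0.001
```

>>> play_rows(rows=[[255,[0.02,0.2,0],[0,0,0.01]],[255,[0.04,0.4,0],[0,0,0.02]]])

```text
clock: 11.68
eef_pos: [542.6, 251.0, 110.9]
tcp_rot: [-3.138, 0.0, 2.188]
contact_force: [-7.8, -8.6, 2.5]
opening: 0.002
```

Force is now about 11.3 N square to the handle, so the bolt has seated. Fine steps from here.

>>> play_rows(rows=[[255,[0,0,0],[0,0,0]]])

```text
clock: 11.77
eef_pos: [542.5, 250.8, 110.9]
tcp_rot: [-3.138, 0.0, 2.188]
contact_force: [-7.3, -7.8, 2.9]
opening: 0.003
```

>>> play_rows(rows=[[255,[0.01,0.1,0],[0,0,0.005]],[255,[0.01,0.1,0],[0,0,0.005]]])

```text
clock: 11.93
eef_pos: [543.1, 251.3, 110.9]
tcp_rot: [-3.137, 0.0, 2.183]
contact_force: [-7.4, -7.4, 2.7]
opening: -0.002
```

>>> play_rows(rows=[[255,[0.01,0.1,0],[0,0,0.005]],[255,[0.01,0.1,0],[0,0,0.005]]])

```text
clock: 12.1
eef_pos: [543.8, 252.1, 110.9]
tcp_rot: [-3.138, -0.0, 2.178]
contact_force: [-7.0, -7.5, 2.6]
opening: -0.005
```

>>> play_rows(rows=[[255,[0.01,0.1,0],[0,0,0.005]],[255,[0.02,0.2,0],[0,0,0.01]],[255,[0.02,0.2,0],[0,0,0.01]]])

```text
clock: 12.35
eef_pos: [545.5, 253.6, 110.9]
tcp_rot: [-3.138, -0.0, 2.168]
contact_force: [-7.6, -6.9, 2.7]
opening: -0.002
```

>>> play_rows(rows=[[255,[0.01,0.1,0],[0,0,0.005]],[255,[0.02,0.2,0],[0,0,0.01]],[255,[0.02,0.2,0],[0,0,0.01]]])

```text
clock: 12.6
eef_pos: [547.2, 255.0, 111.0]
tcp_rot: [-3.138, -0.0, 2.158]
contact_force: [-6.4, -5.2, 2.4]
opening: -0.002
```

>>> play_rows(rows=[[255,[0,0,0],[0,0,0]]])

```text
clock: 12.68
eef_pos: [547.2, 255.0, 111.0]
tcp_rot: [-3.138, -0.0, 2.158]
contact_force: [-7.3, -5.8, 2.7]
opening: -0.002
```

>>> play_rows(rows=[[255,[0,0,0],[0,0,0]]])

```text
clock: 12.77
eef_pos: [547.2, 255.0, 111.0]
tcp_rot: [-3.138, 0.0, 2.158]
contact_force: [-7.3, -6.2, 1.5]
opening: 0.0
```

>>> play_rows(rows=[[255,[0.01,0.1,0],[0,0,0.005]],[255,[0.02,0.2,0],[0,0,0.01]],[255,[0.02,0.2,0],[0,0,0.01]]])

```text
clock: 13.02
eef_pos: [549.0, 256.4, 111.1]
tcp_rot: [-3.139, -0.0, 2.148]
contact_force: [-6.4, -5.0, 1.9]
opening: 0.001
```

>>> play_rows(rows=[[255,[0,0,0],[0,0,0]]])

```text
clock: 13.1
eef_pos: [548.9, 256.4, 111.0]
tcp_rot: [-3.139, 0.0, 2.148]
contact_force: [-6.1, -4.6, 2.1]
opening: 0.003
```

```bash
python3 - <<'E'
from rig import readout, grab_frame, calibration, r
from h import *
for n in ["scene"]:
    p,d=grab_frame(n); cv2.imwrite(f"pics/{n}5.png",cv2.resize(p[180:400,220:500,::-1],None,fx=2.7,fy=2.7)); np.savez(f"{n}5.npz",p=p,d=d,**{k:np.array(v) for k,v in calibration(n).items()})
s=readout.sense();print(s['eef_pos'],s['tcp_rot'],s['contact_force'])
E
```

```text
[548.91798652 256.34913812 111.02196522] [-3.13887951e+00 -2.27200361e-06  2.14830280e+00] [-6.08155867 -4.46187039  2.13617019]
```

View pics/scene5.png

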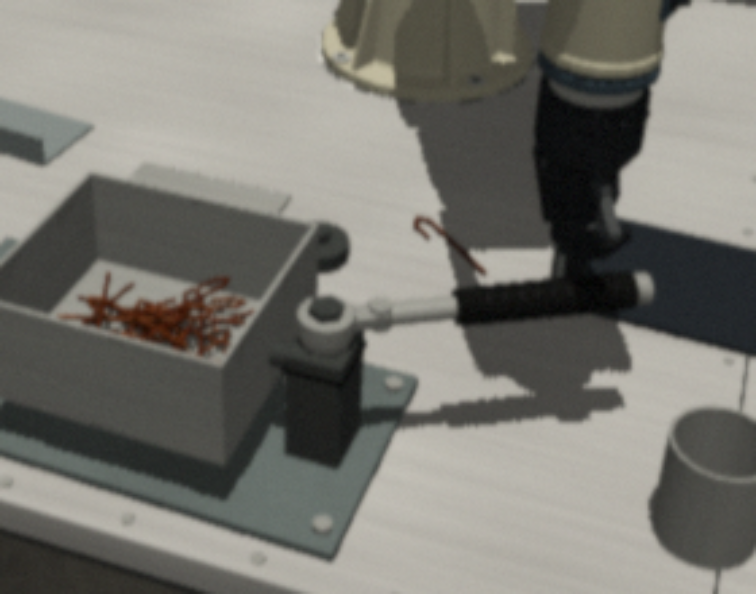

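The push has fallen from about 11.3 to 7.6 N over some 8 mm of travel, so the click has happened, well short of the end stop. Easing off now.

>>> play_rows(rows=[[255,[-0.02,-0.2,0],[0,0,-0.01]],[255,[-0.04,-0.4,0],[0,0,-0.02]],[255,[-0.06,-0.6,0],[0,0,-0.03]],[255,[-0.08,-0.8,0],[0,0,-0.04]],[255,[-0.1,-1,0],[0,0,-0.05]],[255,[-0.1,-1.3,0],[0,0,-0.05]],[255,[-0.1,-1.8,0],[0,0,-0.05]],[255,[-0.1,-3,0],[0,0,-0.05]],[255,[-0.1,-4.5,0],[0,0,-0.05]],[255,[-0.1,-5,-1],[0,0,-0.05]],[255,[-0.1,-5,-4],[0,0,-0.05]],[255,[-0.1,-5,-8],[0,0,-0.05]]])

```text
clock: 14.15
eef_pos: [507.0, 228.3, 190.7]
tcp_rot: [-3.138, -0.001, 2.198]
contact_force: [0.9, 1.1, -0.4]
opening: -0.002
```

>>> play_rows(rows=[[255,[3,-2,-2],[0,0,0]],[255,[6,-4,-4],[0,0,0]],[255,[9,-6,-4],[0,0,0]],[255,[12,-8,-4],[0,0,0]],[255,[14,-10,-4],[0,0,0]],[255,[14,-10,-4],[0,0,0]],[255,[14,-10,-4],[0,0,0]]])

```text
clock: 14.73
eef_pos: [344.9, 284.4, 232.7]
tcp_rot: [3.139, -0.0, 2.201]
contact_force: [-0.1, -0.2, 0.6]
opening: -0.0
```

```bash
python3 - <<'E'
from rig import readout, grab_frame, calibration, r
from h import *
np.set_printoptions(precision=1,suppress=True)
for n in ["scene","top"]:
    p,d=grab_frame(n); cv2.imwrite(f"pics/{n}6.png",p[:,:,::-1]); np.savez(f"{n}6.npz",p=p,d=d,**{k:np.array(v) for k,v in calibration(n).items()})
s=readout.sense();print(s['clock'],s['eef_pos'],s['tcp_rot'],s['contact_force'])
for n in ("scene5","scene6","top6"):
    P=cloud(load(n));X,Y,Z=P[...,0],P[...,1],P[...,2]
    g=(Z>118)&(Z<146)&(Y>190)&(Y<360)&(X>560)&(X<700);Q=P[g]
    if len(Q)>30:
        c=Q[:,:2].mean(0);U=np.linalg.svd(Q[:,:2]-c)[2][0];print(n,len(Q),c,'ang',np.arctan2(*(U*np.sign(U[1]))[::-1]))
    for a in range(550,580,8):
        q=Z[(abs(X-a)<3)&(Y>-90)&(Y<20)&(Z>130)&(Z<175)]
        if len(q):print('   lip x',a,np.median(q),len(q))
E
```

```text
14.8333 [346.4 284.1 232.3] [3.1 0.  2.2] [0.4 0.2 0.3]
scene5 924 [594.3 248.7] ang 2.1109969207433115
   lip x 550 139.26458602029209 40
   lip x 558 139.44793135673046 71
   lip x 566 139.645665604797 76
   lip x 574 139.50527235913654 78
scene6 760 [593.1 239. ] ang 2.148873205969047
   lip x 550 138.89834648544775 47
   lip x 558 139.78236042523315 71
   lip x 566 139.6466803681559 71
   lip x 574 139.6993479311016 82
top6 498 [585.7 228.8] ang 2.123292152747622
   lip x 550 141.5867242324091 141
   lip x 558 142.11349093010267 120
   lip x 566 141.81982235676537 136
   lip x 574 141.615065403083 113
```

View pics/scene6.png

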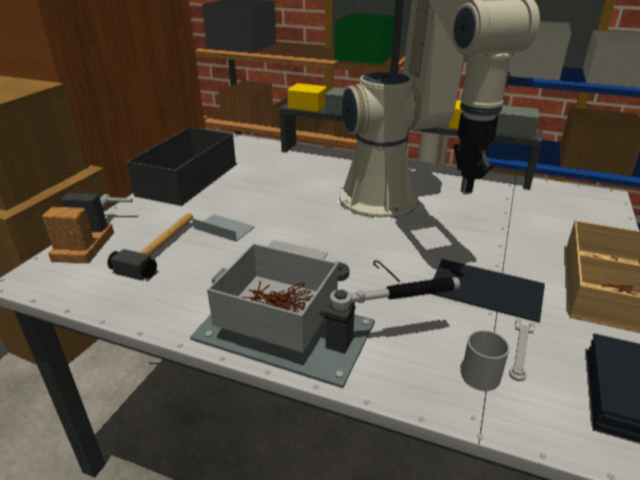

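View pics/top6.png

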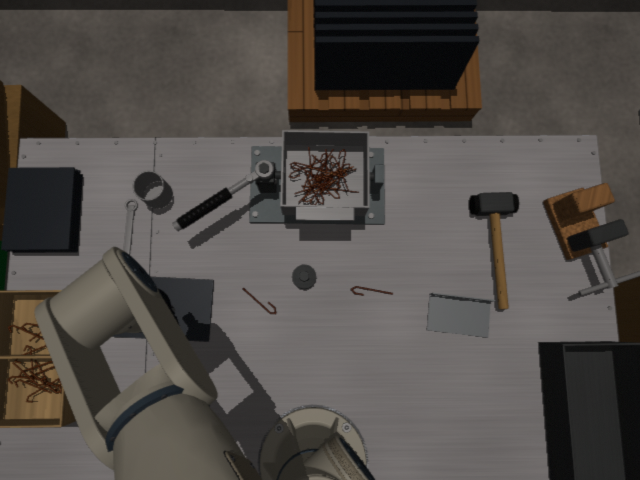

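The handle sprung back by about 0.04 rad, the bin is level, and the bystanders appear at the same pixels as before. Handing in.

```bash
python3 -c "
from rig import r
print(r.sign_off())"
```

```text
the job is handed in; nothing more can be done
None
```

I pressed the bin down onto its stop, then swung the wrench clockwise until it clicked, let go, and handed the job in at about 15 s of the 61 s allowed.

- **Bin:** Pressing took about 4–5 N. At lip height 142 mm the force rose to 11 N down with no further travel, so the bin is on its stop. After the wrench work the lip was still flat at about 142 mm in the top view. The scene view read about 139.5 mm, slightly outside the 2 mm calibration error, but it was just as flat.
- **Wrench:** I pushed at about 190 mm from the bolt. The bolt turned roughly 0.55 rad, then seated with the push peaking at about 11.3 N. Over the next 8 mm or so the push fell to about 7.6 N, which I read as the click. By my estimate that is about 0.05–0.06 rad of fold, well short of the 0.15 rad stop.
- **After letting go:** The handle sprang back about 0.04 rad in the scene view, slightly less than the fold I estimated; the difference is within what I could measure. In the top view the line from bolt to handle agrees with the handle's own direction to about 0.04 rad, so straightness is confirmed only to that accuracy.
- **Bolt tightness:** I did not test this separately. The only evidence is that the bolt seated and the wrench clicked.
- **Other things on the bench:** By eye, they are where they were in the first pictures. The arm hid the spanner's near end and part of the slate in the last top view, but both show undisturbed in the scene view. The final contact force was about zero, with the arm clear of everything.

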